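# Set the roller clearance on a proofing press

## Task

Someone left the block brush on the crossbar of the proofing press, right beside the loose brass pressure nut: take it off and stand it, bristles down, on the white brush tile. Then screw that knurled nut down on its stud (clockwise seen from above) until it bottoms out on its seat, back it off a quarter turn so that the roller runs free, and finish still gripping the nut there with the fingers, so that it cannot creep while the lock ring is run down onto it. Leave the bowl, the bottle and the woodblock where they are.

Things in the scene. Friction and masses are not known exactly. Their poses are not given: they have to be found in the camera images.
- press: fixed grey proofing press, base 260 x 350 mm; origin: centre of its underside. Rollers along its y; plywood bed 420 (x) x 220 mm, top at 82 mm. Steel crossbar on top 110 (x) x 350 mm, upper face at 181 mm. Upright studs with knurled brass nuts at y = -145 and +145 mm: the -y one is loose and is the one to set; the +y one is set, locked, does not turn. A crank hangs at +y, out to 234 mm
- brass_nut: the loose knurled nut, 46 mm wide, 30 high, axis vertical, white index line on top and side. Origin: on its axis, half-way up; this frame rises with the nut (4 mm a turn) but does not turn. Bottomed, the origin is 23 mm and its underside 8 mm over the crossbar (seat 40 mm). Stud and parked lock ring (31 mm wide) reach 52.5 mm over the crossbar. Drag 0.08 N m; stays put; hard stop at the bottom
- nut_turn (a joint): angle of the loose nut in rad: 0 = bottomed on its seat, grows as it is unscrewed (anticlockwise seen from above), 6.28 = one turn up, the most it can do; a quarter turn is 1.57. Starts between 2.1 and 3.7
- brush_grip (a point): centre of the brush's green wooden back, 42 mm above the bristle ends; the back is 105 mm along the brush's x axis, 48 mm along y, 22 mm high with rounded edges; the black bristle block under it is 92 x 40 mm and 32 mm high; 160 g or so; z axis up. At the start it stands bristles down on the crossbar, its length roughly along the bar, one end close to the loose nut
- tile: the fixed white ceramic brush tile with old blue paint on it, 160 x 160 mm, 8 mm thick, lying on the table to the left or the right of the press. Origin: centre of its underside; z up
- bowl: bystander: white ceramic bowl, 116 mm across, 50 mm high, on the table on the other side of the press from the tile; origin: centre of its underside
- bottle: bystander: white squeeze bottle with grey cap and clear spout, 62 mm diameter, 150 mm high, standing on the table; origin: centre of its underside
- woodblock: bystander: dark inked printing block, 100 x 150 x 18 mm, lying on the far (+x) part of the press bed; origin: centre of its underside
Not all that is in view belongs to the job. Leave any blue look-alike of the part that bears brush_grip alone. Several things look just like the tile: the one meant starts farthest from the robot's base.

How it is judged:
By the outcome, as a careful person would: the job done as asked, in the order asked, and still so for the second after the job is handed in, while the arm keeps its last pose, push and grip.
It also fails if it takes over 72 s, if anything falls off the work surface, if the arm or the gripper's body presses on something with over 40 N, if the wrist force passes 120 N, or if a joint passes its speed limit or range.

## Robot

A 6-joint arm with a two-finger parallel gripper is mounted at the origin on the work surface. World frame = base frame: x ahead of the robot, y to its left, z up, the work surface at z = 0. Lengths are in mm, angles in rad, forces in N, time in s.
With the tool pointing down it reaches from about 350 to 975 mm from the base axis. Payload 7.1 kg.
Tool frame: the origin (TCP) lies at the very end of the fingers, on their centre line; the grasp point (between the pads) lies 19 mm behind it; z points along the fingers, x is the direction in which the jaws open and shut, and the axes are right-handed (so a half turn about z gives the same grasp; the last joint's range is limited). The gripper opens to 88 mm and grips with 3 to 60 N. Pads are 20 mm wide; open, the fingers measure 115 mm over their backs; the gripper's body (75 mm by 178 mm) begins 61 mm behind the grasp point.
Start: joints at [-1.194, 0.423, 1.63, -0, 1.089, -0.019], TCP at [240.982, -576.656, 198.675] pointing down, gripper open.
Joint ranges: [-3, 3], [-0.9, 2.11], [0.09, 2.58], [-1.31, 4.45], [0.11, 2.69], [-2.54, 2.54]. Speed limits (rad/s): [2.39, 2.39, 3.01, 3.14, 3.14, 3.14].

## Interface

Orientations are given as a rotation vector (axis times angle).
In Python, from workcell import * gives the robot as it stands.
- The arm moves only by the tool arm_command, never from a script. Its argument "increments" is a list of rows, each a list of 2 entries, a list of its own where there are three numbers: the shift along the tool's x, y, z in cm, then the turn about the tool's z in degrees. In form: [[[dx, dy, dz], turn], ...]. A call has 1 to 20 rows; each row shifts and turns the pose as measured when the row begins, along the tool's axes as they then stand; what a row does not reach is not made up. A row lasts 1/10 s, in which the tool goes at most 50 mm and 8.59 degrees, less where a joint would pass 70% of its speed; a pose out of reach is approached as far as the arm can. A call is refused whole if a number of a shift passes 5 or a number of a turn 8.59, either way. A call with a gripper value outside its range is refused whole. "gripper" is the opening, from 0 (shut) to 1 (fully open), set as the call begins (left out, the last holds). The fingers move at their own pace and stop on an object; the grip force is fixed at half the most. Time passes only in rows, so rows that do not move let the fingers close. It gives the time, the measured TCP pose, the force and the opening at its end, in the units of the state.
- get_obs(): the state, without advancing time (a new reading comes with each control period).
- get_image(name): name is "side" or "top"; returns the picture (480x640x3 uint8, red, green, blue); there is no depth.
- camera_params(name): a dict with "K" (3x3 intrinsics, pixels), "rvec" (rotation vector, rad) and "tvec" (3), from world to camera coordinates, as OpenCV has them. Camera axes: x right, y down, z forward; pixel columns grow to the right and rows downward; lengths in mm; the calibration is good to about 2 mm. A picture is of the moment at which its call begins. camera_params takes no time and is no camera call.
- close_job(): hands the job in, once; it reports no verdict.
The state is a dict: "t": time; "qpos": joint angles; "qvel": joint speeds; "joint_torque": joint torques, N m; "ee_pos": TCP position; "orientation": TCP orientation; "ft_force": force on the tool from outside, world axes, zero at the start; "moment": the same for the moment, N m; "width": finger opening in mm.
Only numpy, scipy, OpenCV 4.12 (cv2) and the standard library are available. Lean on these libraries where they do the work, as an engineer would, in place of code of your own. Each camera call takes 0.05 s, during which the arm holds its last target.

## Working session

There is one attempt and no reset: what is moved stays moved. The work goes in short steps, Python scripts to look and compute and a tool call to move; the robot and the scene stay as the last step left them, time stands still between calls to the robot, and variables do not carry over. Pictures are saved under pics/ and viewed, and the job is handed in when it is done.

Besides the shell and the picture viewer there is one more tool, called after "Request:" as a command line: name --argument value ..., lists and objects as JSON in quotes. arm_command: Moves the arm, as the interface text tells. Its arguments: {"type":"object","properties":{"increments":{"type":"array","items":{"type":"array"}},"gripper":{"type":"number"}},"required":["increments"]}

```bash
mkdir -p pics; ls
python3 - <<'E'
from workcell import *
import cv2
o=get_obs();print(o)
for n in ("side","top"):
    im=get_image(n);cv2.imwrite(f"pics/{n}0.png",im[:,:,::-1]);p=camera_params(n);print(n,p)
E
```

```text
pics
{'t': 0.0, 'qpos': array([-1.19396509e+00,  4.23825981e-01,  1.63069512e+00, -2.37821855e-05,
        1.08858759e+00, -1.89978531e-02]), 'qvel': array([-4.91414938e-05, -1.41008871e-03, -2.57673216e-04,  7.63344643e-04,
        4.96344533e-04, -4.24448682e-04]), 'joint_torque': array([-4.07088410e-04, -5.44619930e+01, -2.73668057e+01,  6.42897910e-02,
        2.27251992e-02, -1.30306234e-04]), 'ee_pos': array([ 240.78317288, -576.11309291,  197.90899063]), 'orientation': array([-2.61417142e+00,  1.74080108e+00,  1.97500385e-03]), 'ft_force': array([ 0.49118805,  0.02602392, -0.09129642]), 'moment': array([-0.03187167,  0.01034177,  0.00348484]), 'width': 87.56283096300761}
side {'K': array([[461.44943714,   0.        , 316.50774027],
       [  0.        , 461.44943714, 241.60092164],
       [  0.        ,   0.        ,   1.        ]]), 'rvec': array([ 0.19992646, -2.69606164,  1.48708394]), 'tvec': array([ 464.4865235 ,  176.93136023, 1276.41190245])}
top {'K': array([[560.5734375 ,   0.        , 322.90670945],
       [  0.        , 560.5734375 , 232.85315685],
       [  0.        ,   0.        ,   1.        ]]), 'rvec': array([ 2.17277112, -2.1286001 ,  0.15052349]), 'tvec': array([ -21.84556359,  491.91865372, 1555.52194009])}
```

View pics/top0.png

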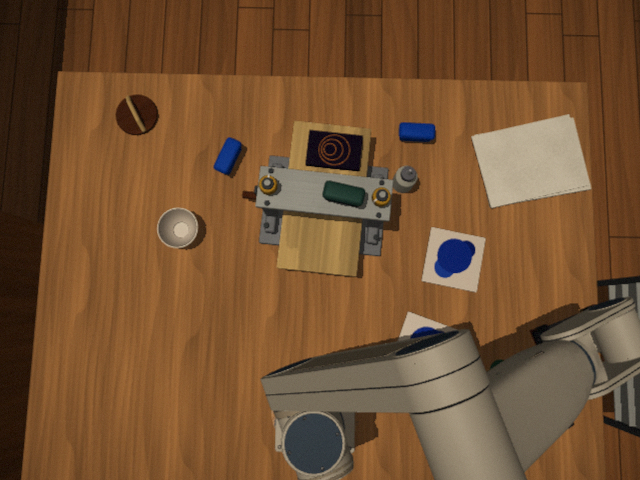

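View pics/side0.png

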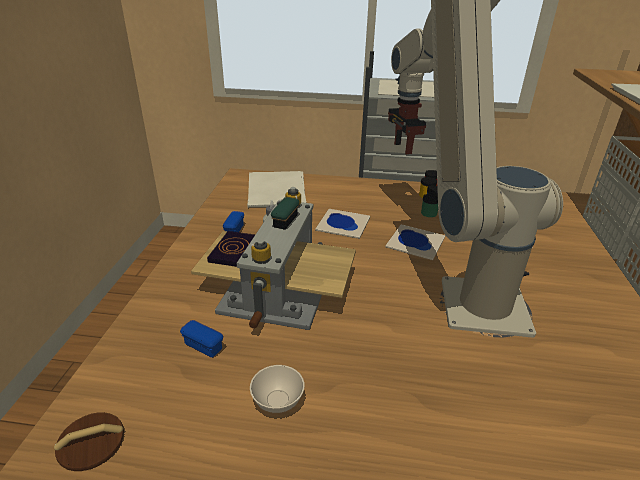

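```bash
cat > h.py <<'E'
from workcell import *
import cv2, numpy as np
def proj(n,P):
    c=camera_params(n);return cv2.projectPoints(np.float64(P).reshape(-1,3),c['rvec'],c['tvec'],c['K'],None)[0].reshape(-1,2)
def unproj(n,uv,z):
    c=camera_params(n);R=cv2.Rodrigues(c['rvec'])[0];C=-R.T@c['tvec']
    uv=np.float64(uv).reshape(-1,2);d=np.c_[uv,np.ones(len(uv))]@np.linalg.inv(c['K']).T@R
    s=(z-C[2])/d[:,2];return C+d*s[:,None]
def tri(uvt,uvs):
    Ps=[]
    for n in("top","side"):
        c=camera_params(n);Ps.append(c['K']@np.c_[cv2.Rodrigues(c['rvec'])[0],c['tvec']])
    X=cv2.triangulatePoints(Ps[0],Ps[1],np.float64(uvt).reshape(-1,2).T,np.float64(uvs).reshape(-1,2).T);return (X[:3]/X[3]).T
def crop(n,im,u0,v0,u1,v1,f,name):
    cv2.imwrite(f"pics/{name}.png",cv2.resize(im[v0:v1,u0:u1,::-1],None,fx=f,fy=f,interpolation=cv2.INTER_CUBIC))
E
python3 - <<'E'
from h import *
np.set_printoptions(precision=1,suppress=True)
print(proj("top",[[0,0,0],[500,0,0],[500,-200,0]]))
print("tileA",unproj("top",[[454,259],[485,237],[431,228],[423,283],[475,291]],8))
print("tileB",unproj("top",[[412,313],[447,325]],8))
print("nut",unproj("top",[[381.5,197],[268,184]],225))
print("brush",unproj("top",[[343,193],[324,188],[365,200]],235))
print("bowl",unproj("top",[[179,228]],50),"bottle",unproj("top",[[408,172]],150))
t=cv2.imread("pics/top0.png")[:,:,::-1];s=cv2.imread("pics/side0.png")[:,:,::-1]
crop("top",t,230,110,430,260,4,"t0c");crop("side",s,190,170,390,320,4,"s0c")
crop("side",s,290,180,450,270,5,"s0tiles")
E
```

```text
[[315.  410.1]
 [318.9 231.7]
 [387.9 233.2]]
tileA [[ 428.  -388.9    8. ]
 [ 493.5 -479.1    8. ]
 [ 516.5 -323.5    8. ]
 [ 357.6 -299.8    8. ]
 [ 337.9 -447.6    8. ]]
tileB [[ 272.3 -268.3    8. ]
 [ 240.8 -367.     8. ]]
nut [[ 559.8 -157.1  225. ]
 [ 587.2  129.3  225. ]]
brush [[ 565.9  -59.8  235. ]
 [ 577.7  -12.1  235. ]
 [ 549.3 -115.   235. ]]
bowl [[495.4 392.5  50. ]] bottle [[ 644.8 -235.4  150. ]]
```

View pics/t0c.png

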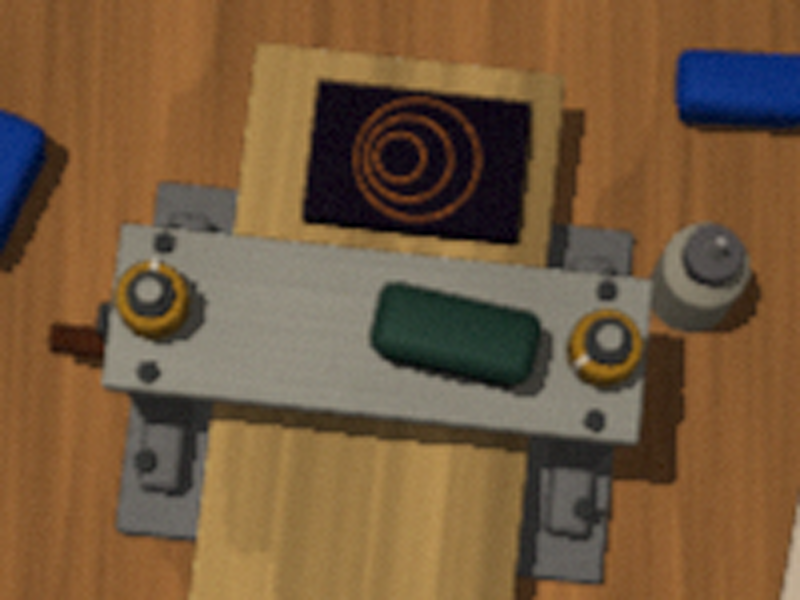

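View pics/s0c.png

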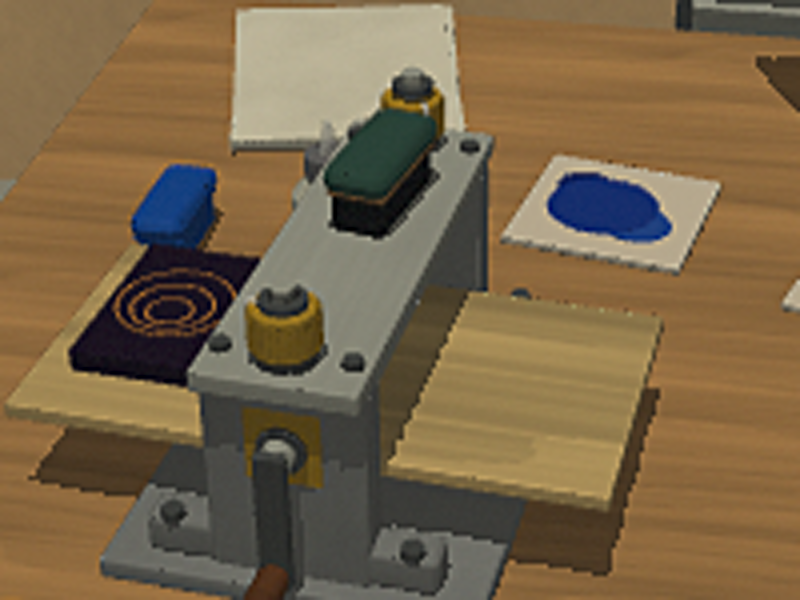

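View pics/s0tiles.png

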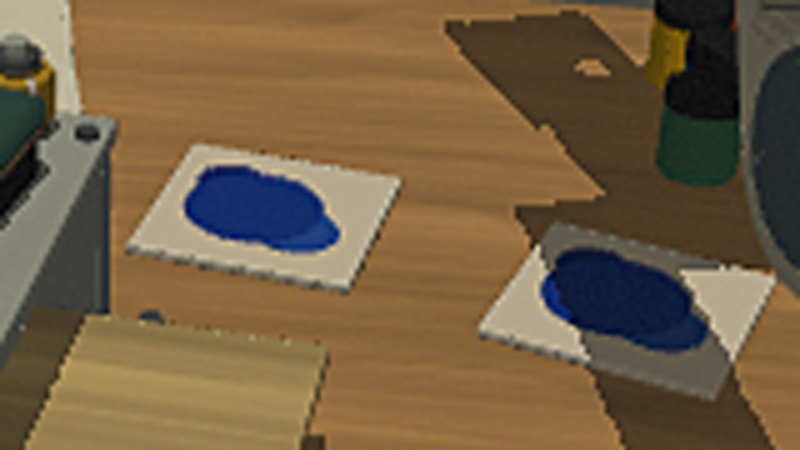

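Run:
```python
from h import *
np.set_printoptions(precision=1,suppress=True)
t=cv2.imread("pics/top0.png")
hsv=cv2.cvtColor(t,cv2.COLOR_BGR2HSV)
m=cv2.inRange(hsv,(70,60,20),(100,255,160));m[:,:300]=0;m[:,400:]=0;m[:160]=0;m[230:]=0
m=cv2.morphologyEx(m,cv2.MORPH_CLOSE,np.ones((3,3)))
c=max(cv2.findContours(m,0,cv2.CHAIN_APPROX_NONE)[0],key=cv2.contourArea)[:,0,:]
for z in (226,231):
    w=unproj("top",c,z)[:,:2].astype(np.float32);r=cv2.minAreaRect(w);print(z,len(c),r,w.mean(0))
    M=cv2.moments(w.reshape(-1,1,2));print(M['m10']/M['m00'],M['m01']/M['m00'],np.degrees(.5*np.arctan2(2*M['mu11'],M['mu20']-M['mu02'])))
# crossbar corners top crop/4 + (230,110)
cc=np.array([[122,226],[652,277],[637,442],[103,384]])/4+[230,110]
w=unproj("top",cc,181);print(w,w.mean(0))
y=(w[0]+w[3]-w[1]-w[2])[:2];y/=np.linalg.norm(y);print("y axis",y,"nut pred",w.mean(0)[:2]-145*y, w.mean(0)[:2]+145*y)
# studs tops at 233.5 top crop: 
st=np.array([[612,340],[152,289]])/4+[230,110];print("stud",unproj("top",st,233.5))
# nut brass top circles z~219+1.5
hs=cv2.inRange(hsv,(15,120,90),(30,255,255));
for (u0,u1,v0,v1) in((368,396,182,212),(255,282,172,200)):
    k=np.argwhere(hs[v0:v1,u0:u1])[:,::-1]+[u0,v0];print(len(k),cv2.minEnclosingCircle(k.astype(np.float32)))
    print(unproj("top",cv2.minEnclosingCircle(k.astype(np.float32))[0],213))
```

```text
226 104 ((566.8383178710938, -61.110206604003906), (101.2034912109375, 46.98869323730469), 78.19713592529297) [567.4 -61.4]
567.2459480549859 -61.146860513754 78.83675420294098
231 104 ((565.7783203125, -60.92926788330078), (100.83744812011719, 46.8187255859375), 78.19710540771484) [566.3 -61.2]
566.184344594269 -60.9657546961835 78.83676164269761
[[ 643.5  154.9  181. ]
 [ 616.7 -191.5  181. ]
 [ 507.6 -182.1  181. ]
 [ 538.4  163.4  181. ]] [576.5 -13.8 181. ]
y axis [0.1 1. ] nut pred [ 564.5 -158.3] [588.5 130.7]
stud [[ 563.2 -159.9  233.5]
 [ 589.8  128.6  233.5]]
127 ((383.5, 194.0), 11.629803657531738)
[[ 570.2 -163.4  213. ]]
150 ((264.5, 180.5), 12.747649192810059)
[[598.8 139.7 213. ]]
```

Run:
```python
from h import *
def circ(c,r,z):
    a=np.linspace(0,2*np.pi,60);return np.c_[c[0]+r*np.cos(a),c[1]+r*np.sin(a),0*a+z]
a=np.radians(78.5);ux=np.array([np.cos(a),np.sin(a)]);uy=np.array([-ux[1],ux[0]])
rect=lambda z:np.array([[*(np.array([567,-61])+sx*52.5*ux+sy*24*uy),z] for sx,sy in((1,1),(1,-1),(-1,-1),(-1,1),(1,1))])
for n,b,f in(("top",(300,150,430,230),6),("side",(190,170,340,270),5)):
    im=cv2.imread(f"pics/{n}0.png");im=cv2.resize(im[b[1]:b[3],b[0]:b[2]],None,fx=f,fy=f,interpolation=cv2.INTER_CUBIC)
    for P,col in((rect(212),(0,0,255)),(rect(234),(0,255,255)),(circ((564,-159),23,221),(255,0,255)),(circ((564,-159),23,191),(255,255,0)),(circ((564,-159),15.5,233.5),(0,255,0))):
        q=(proj(n,P)-b[:2]+.5)*f;cv2.polylines(im,[q.astype(np.int32)],False,col,1)
    cv2.imwrite(f"pics/{n}_ov.png",im)
```

```text
(no output)
```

View pics/top_ov.png

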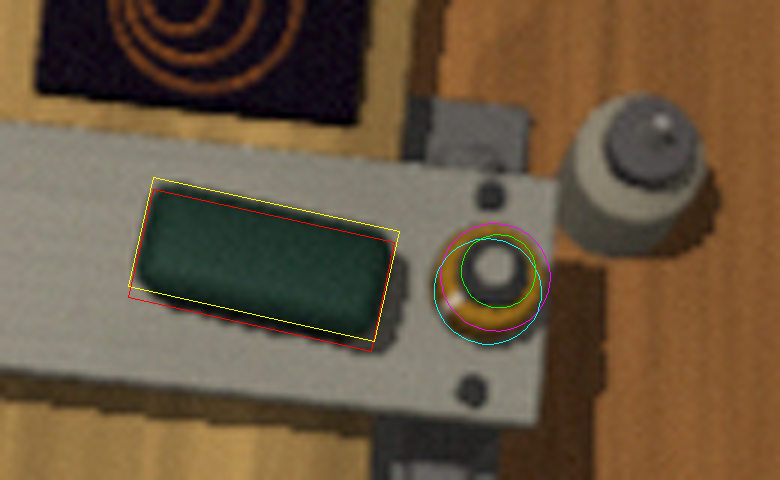

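View pics/side_ov.png

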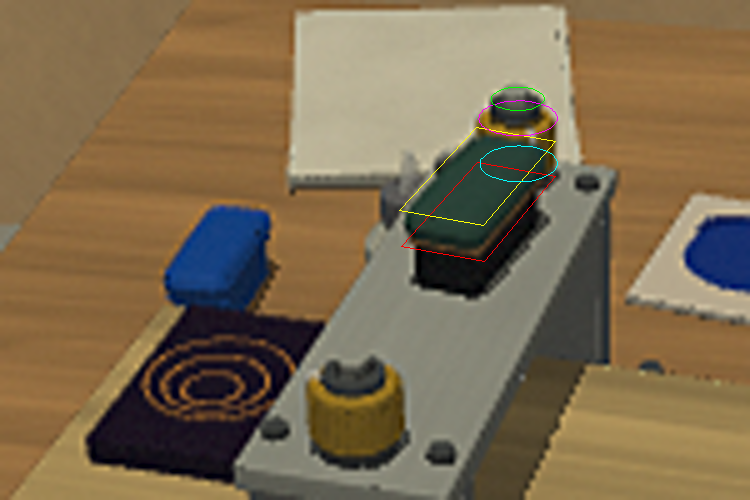

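```bash
cat > go.py <<'E'
# usage: go.py x y z jawyaw_deg -> remaining shift in tool axes (cm), turn (deg)
from h import *
import sys
np.set_printoptions(precision=3,suppress=True)
o=get_obs();R=cv2.Rodrigues(o['orientation'])[0]
yaw=np.degrees(np.arctan2(R[1,0],R[0,0]))
print("t",o['t'],"pos",o['ee_pos'],"jaw yaw",round(yaw,2),"tilt",np.degrees(np.arccos(-R[2,2])).round(2),"q",o['qpos'],"F",o['ft_force'],"M",o['moment'],"w",o['width'])
if len(sys.argv)>4:
    x,y,z,a=map(float,sys.argv[1:5]);d=np.array([x,y,z])-o['ee_pos']
    print("tool shift now cm",R.T@d/10)
    turn=-((a-yaw+180)%360-180);alt=turn-180 if turn>0 else turn+180   # +turn about tool z = cw from above
    print("turn",turn,"alt",alt)
    ry=np.radians(a);X=np.array([np.cos(ry),np.sin(ry),0]);Z=np.array([0,0,-1]);Y=np.cross(Z,X)
    print("shift after turn cm",np.array([X,Y,Z])@d/10,"(alt: negate x,y)")
E
python3 go.py 567 -61 270 -11.5
```

```text
t 0.1 pos [ 240.773 -576.184  198.001] jaw yaw -67.32 tilt 0.08 q [-1.194  0.424  1.631 -0.     1.089 -0.019] F [-0.19  -0.441 -0.439] M [-0.018  0.009  0.029] w 87.50445400392995
tool shift now cm [-34.968 -49.963  -7.153]
turn -55.82277844055244 alt 124.17722155944756
shift after turn cm [ 21.697 -56.988  -7.2  ] (alt: negate x,y)
```

Request:
arm_command --increments '[[[0,0,-2],-8],[[0,0,-2],-8],[[0,0,-2],-8],[[0,0,-2],-8],[[0,0,-1],-8],[[0,0,0],-8],[[0,0,0],-8]]'

```text
t: 0.8
ee_pos: [239.9, -574.1, 287.7]
orientation: [-3.123, 0.251, 0.006]
ft_force: [-0.1, -0.0, -0.2]
width: 87.7
```

```bash
python3 go.py 567 -61 280 -11.5
```

```text
t 0.8 pos [ 239.944 -574.056  287.689] jaw yaw -9.19 tilt 0.54 q [-1.194  0.339  1.543  0.     1.269 -1.034] F [-0.143 -0.04  -0.22 ] M [-0.021 -0.058  0.061] w 87.71895633195626
tool shift now cm [ 24.091 -55.865   1.106]
turn 2.3052582846399616 alt -177.69474171536004
shift after turn cm [ 21.82  -56.796   0.769] (alt: negate x,y)
```

Request:
arm_command --increments '[[[0.5,-2,0],2.3],[[1.6,-4,0],0],[[1.6,-4,0],0],[[1.6,-4,0],0],[[1.6,-4,0],0],[[1.6,-4,0],0],[[1.6,-4,0],0],[[1.6,-4,0],0],[[1.6,-4,0],0],[[1.6,-4,0],0],[[1.6,-4,0],0],[[1.6,-4,0],0],[[1,-3,0],0],[[0.5,-2,0],0],[[0,0,0],0]]'

```text
t: 2.3
ee_pos: [539.2, -92.9, 286.1]
orientation: [-3.114, 0.312, 0.015]
ft_force: [0.8, 0.3, -0.8]
width: 88.0
```

```bash
python3 go.py 567 -61 204 -11.5
```

```text
t 2.3 pos [539.154 -92.87  286.106] jaw yaw -11.45 tilt 0.88 q [-0.199  0.221  1.707  0.011  1.225 -0.003] F [ 0.827  0.295 -0.797] M [-0.064 -0.034 -0.004] w 88.03745001942592
tool shift now cm [ 2.186 -3.588  8.226]
turn 0.047292038121497626 alt -179.9527079618785
shift after turn cm [ 2.093 -3.678  8.211] (alt: negate x,y)
```

Request:
arm_command --increments '[[[1.1,-1.8,0],0],[[1.1,-1.8,0],0],[[0,0,0],0],[[0,0,0],0]]'

```text
t: 2.7
ee_pos: [566.4, -63.0, 284.8]
orientation: [-3.116, 0.311, 0.021]
ft_force: [-0.3, -0.1, 0.1]
width: 88.1
```

```bash
python3 go.py 567 -61 204 -11.5
python3 - <<'E'
from h import *
crop("top",get_image("top"),280,120,440,240,5,"t1")
E
```

```text
t 2.7 pos [566.389 -63.02  284.764] jaw yaw -11.41 tilt 0.97 q [-0.137  0.26   1.658  0.01   1.237  0.058] F [-0.3   -0.088  0.074] M [-0.083 -0.045  0.046] w 88.12194881512944
tool shift now cm [ 0.137 -0.138  8.077]
turn 0.08856350797856294 alt -179.91143649202144
shift after turn cm [ 0.02  -0.21   8.076] (alt: negate x,y)
```

View pics/t1.png

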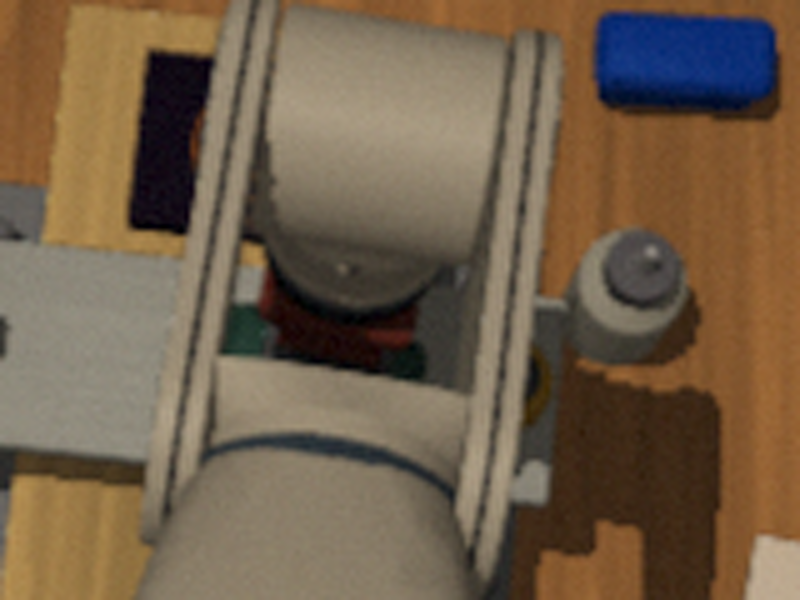

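Request:
arm_command --increments '[[[0,0,1.5],0],[[0.1,-0.1,1.5],0],[[0,0,1.5],0],[[0,0,1],0],[[0,0,0.8],0],[[0,0,0.5],0],[[0,0,0],0]]'

```text
t: 3.45
ee_pos: [563.6, -67.6, 215.4]
orientation: [-3.116, 0.322, 0.02]
ft_force: [0.2, 1.2, 0.3]
width: 87.8
```

```bash
python3 go.py 567 -61 204 -11.5
python3 - <<'E'
from h import *
crop("side",get_image("side"),190,120,350,240,5,"s1")
E
```

```text
t 3.45 pos [563.593 -67.607 215.388] jaw yaw -11.78 tilt 0.88 q [-0.145  0.326  1.735  0.01   1.093  0.056] F [0.182 1.239 0.317] M [-0.051 -0.064  0.017] w 87.84712943721163
tool shift now cm [ 0.214 -0.708  1.142]
turn -0.28076626828914186 alt 179.71923373171086
shift after turn cm [ 0.202 -0.715  1.139] (alt: negate x,y)
```

View pics/s1.png

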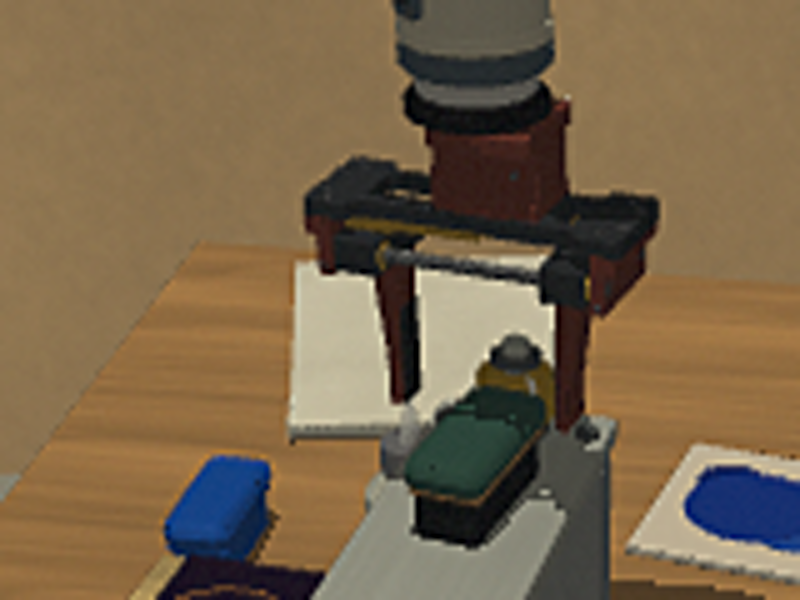

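Request:
arm_command --increments '[[[0.2,-0.7,0.2],0],[[0,0,0.5],0],[[0,0,0.3],0],[[0,0,0],0]]'

```text
t: 3.9
ee_pos: [568.7, -60.3, 206.6]
orientation: [-3.116, 0.32, 0.014]
ft_force: [0.1, -0.8, 0.4]
width: 87.6
```

```bash
python3 go.py 567 -61 204 -11.5
```

```text
t 3.9 pos [568.702 -60.264 206.592] jaw yaw -11.74 tilt 0.72 q [-0.131  0.341  1.736  0.01   1.074  0.069] F [ 0.117 -0.8    0.362] M [-0.042 -0.05  -0.036] w 87.5984879818755
tool shift now cm [-0.149  0.109  0.26 ]
turn -0.23995827637600087 alt 179.760041723624
shift after turn cm [-0.152  0.106  0.259] (alt: negate x,y)
```

Good enough; close on the brush.

Request:
arm_command --increments '[[[-0.15,0,0.2],0],[[0,0,0],0],[[0,0,0],0],[[0,0,0],0],[[0,0,0],0],[[0,0,0],0],[[0,0,0],0],[[0,0,0],0]]' --gripper 0

```text
t: 4.7
ee_pos: [567.4, -60.0, 204.7]
orientation: [-3.116, 0.32, 0.013]
ft_force: [0.8, -0.2, -0.6]
width: 47.5
```

```bash
python3 go.py 428 -389 120 -11.5
```

```text
t 4.7 pos [567.351 -59.967 204.75 ] jaw yaw -11.74 tilt 0.7 q [-0.131  0.341  1.741  0.01   1.068  0.069] F [ 0.839 -0.166 -0.631] M [ 0.004 -0.116 -0.037] w 47.497708062069066
tool shift now cm [-6.871 35.119  8.251]
turn -0.24170808788477416 alt 179.75829191211523
shift after turn cm [-7.095 35.021  8.475] (alt: negate x,y)
```

Request:
arm_command --increments '[[[0,0,-0.5],0],[[0,0,-1.5],0],[[0,0,-2],0],[[0,0,-2],0],[[0,0,-1.5],0],[[0,0,-1],0],[[0,0,0],0]]'

```text
t: 5.4
ee_pos: [566.3, -60.7, 292.7]
orientation: [-3.116, 0.321, 0.02]
ft_force: [0.6, -0.5, -1.1]
width: 47.3
```

```bash
python3 go.py 428 -389 120 -11.5
python3 - <<'E'
from h import *
cv2.imwrite("pics/s2.png",get_image("side")[:,:,::-1])
E
```

```text
t 5.4 pos [566.255 -60.704 292.684] jaw yaw -11.74 tilt 0.9 q [-0.133  0.252  1.651  0.009  1.252  0.069] F [ 0.611 -0.454 -1.052] M [-0.085 -0.105 -0.012] w 47.316525758459875
tool shift now cm [-6.616 35.088 17.093]
turn -0.2438673725910121 alt 179.756132627409
shift after turn cm [-7.003 34.927 17.268] (alt: negate x,y)
```

View pics/s2.png

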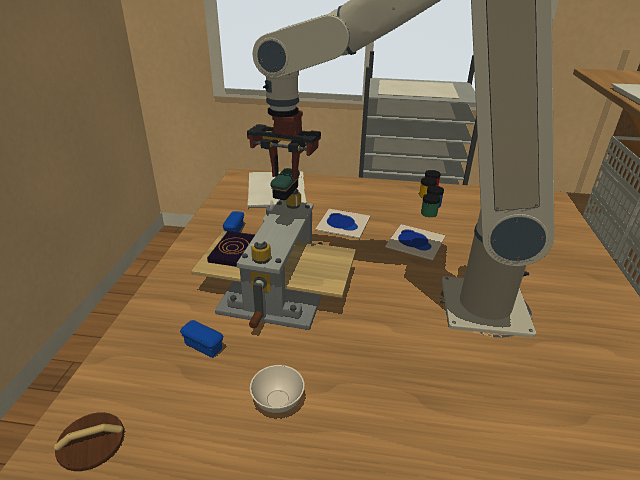

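Request:
arm_command --increments '[[[-0.3,1.5,0],0],[[-0.6,3,0],0],[[-0.6,3,0],0],[[-0.6,3,0],0],[[-0.6,3,0],0],[[-0.6,3,0],0],[[-0.6,3,0],0],[[-0.6,3,0],0],[[-0.6,3,0],0],[[-0.6,3,0],0],[[-0.6,3,0],0],[[-0.3,1.5,0],0],[[0,0,0],0]]'

```text
t: 6.75
ee_pos: [414.8, -386.3, 276.9]
orientation: [-3.109, 0.319, 0.057]
ft_force: [0.0, 0.7, -1.9]
width: 47.6
```

```bash
python3 go.py 428 -389 60 -11.5
```

```text
t 6.75 pos [ 414.847 -386.292  276.866] jaw yaw -11.71 tilt 2.27 q [-0.765  0.276  1.656 -0.011  1.248 -0.556] F [ 0.043  0.716 -1.876] M [-0.061 -0.082  0.017] w 47.573530373721546
tool shift now cm [ 2.164  0.251 21.619]
turn -0.21336295174427278 alt 179.78663704825573
shift after turn cm [ 1.343  0.003 21.687] (alt: negate x,y)
```

Request:
arm_command --increments '[[[0,0,1.5],0],[[0,0,2],0],[[0,0,2],0],[[0,0,2],0],[[0,0,2],0],[[0,0,2],0],[[0,0,1.5],0],[[0,0,1],0],[[0,0,0],0]]'

```text
t: 7.65
ee_pos: [411.0, -373.8, 129.9]
orientation: [-3.104, 0.312, 0.061]
ft_force: [-0.7, 0.3, -1.9]
width: 47.3
```

```bash
python3 go.py 428 -389 60 -11.5
python3 - <<'E'
from h import *
crop("top",get_image("top"),370,190,530,310,5,"t3")
crop("side",get_image("side"),280,120,440,240,5,"s3")
E
```

```text
t 7.65 pos [ 411.023 -373.779  129.944] jaw yaw -11.48 tilt 2.55 q [-0.755  0.433  1.802 -0.008  0.95  -0.55 ] F [-0.744  0.316 -1.925] M [-0.078 -0.13   0.005] w 47.34574978858725
tool shift now cm [2.251 1.276 6.887]
turn 0.022593858275712364 alt -179.9774061417243
shift after turn cm [1.967 1.153 6.994] (alt: negate x,y)
```

View pics/s3.png

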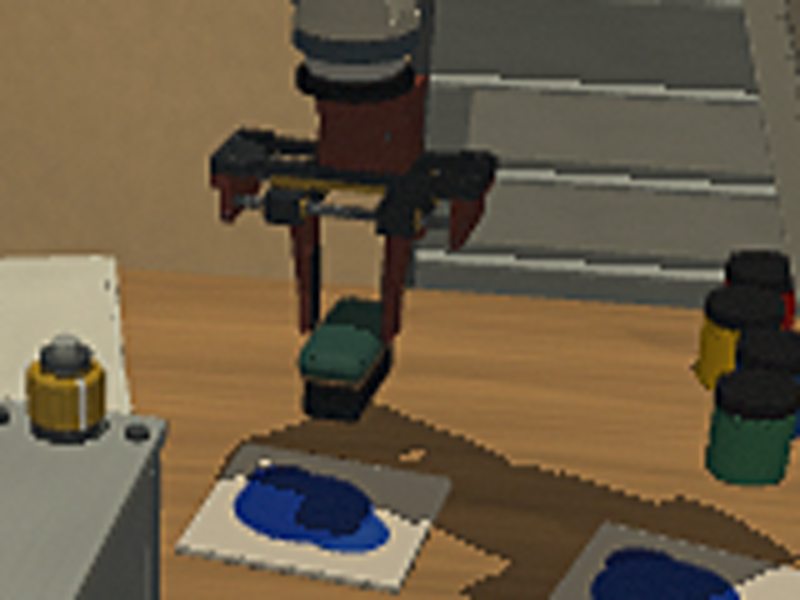

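View pics/t3.png

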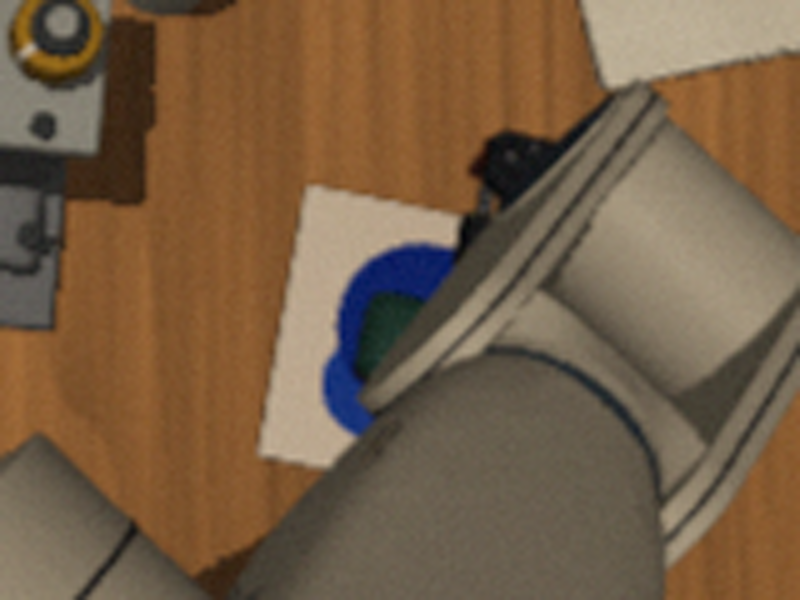

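Request:
arm_command --increments '[[[1,0.6,0],0],[[1,0.6,0.5],0],[[0.1,0,1],0],[[0,0,1.5],0],[[0,0,1.5],0],[[0,0,1],0],[[0,0,0],0]]'

```text
t: 8.45
ee_pos: [433.3, -394.2, 74.8]
orientation: [-3.11, 0.314, 0.048]
ft_force: [-0.8, -0.6, -1.7]
width: 47.6
```

```bash
python3 go.py 428 -389 31 -11.5
```

```text
t 8.45 pos [ 433.285 -394.155   74.781] jaw yaw -11.52 tilt 1.95 q [-0.755  0.546  1.769 -0.008  0.86  -0.548] F [-0.815 -0.634 -1.67 ] M [-0.017 -0.08   0.007] w 47.57137172633776
tool shift now cm [-0.481 -0.346  4.4  ]
turn -0.0234117386064554 alt 179.97658826139354
shift after turn cm [-0.621 -0.4    4.378] (alt: negate x,y)
```

Request:
arm_command --increments '[[[-0.2,-0.1,1],0],[[-0.2,-0.1,1],0],[[0,0,0.8],0],[[0,0,0.6],0],[[0,0,0.3],0],[[0,0,0],0]]'

```text
t: 9.05
ee_pos: [428.7, -390.9, 35.4]
orientation: [-3.111, 0.315, 0.046]
ft_force: [0.8, 0.3, -1.5]
width: 47.4
```

```bash
python3 go.py 428 -389 31 -11.5
```

```text
t 9.05 pos [ 428.709 -390.906   35.365] jaw yaw -11.54 tilt 1.89 q [-0.756  0.6    1.794 -0.009  0.78  -0.548] F [ 0.827  0.295 -1.459] M [-0.057 -0.09   0.028] w 47.39411013449867
tool shift now cm [-0.094 -0.167  0.442]
turn -0.04009155705691114 alt 179.9599084429431
shift after turn cm [-0.107 -0.173  0.437] (alt: negate x,y)
```

Request:
arm_command --increments '[[[0,0,0.2],0],[[0,0,0.2],0],[[0,0,0],0]]'

```text
t: 9.35
ee_pos: [429.2, -391.3, 31.9]
orientation: [-3.112, 0.315, 0.044]
ft_force: [-0.1, -0.9, -1.8]
width: 47.5
```

```bash
python3 go.py 428 -389 31 -11.5
```

```text
t 9.35 pos [ 429.245 -391.339   31.928] jaw yaw -11.54 tilt 1.81 q [-0.756  0.606  1.794 -0.009  0.773 -0.548] F [-0.106 -0.898 -1.812] M [-0.006 -0.05  -0.057] w 47.52943027596771
tool shift now cm [-0.166 -0.203  0.1  ]
turn -0.040247300429285815 alt 179.9597526995707
shift after turn cm [-0.169 -0.204  0.093] (alt: negate x,y)
```

Request:
arm_command --increments '[[[0,0,0.15],0],[[0,0,0.1],0],[[0,0,0],0]]'

```text
t: 9.65
ee_pos: [429.5, -391.6, 32.2]
orientation: [-3.112, 0.315, 0.043]
ft_force: [0.7, 0.4, -2.0]
width: 47.4
```

```bash
python3 go.py 428 -389 31 -11.5
```

```text
t 9.65 pos [ 429.533 -391.573   32.17 ] jaw yaw -11.54 tilt 1.75 q [-0.756  0.605  1.794 -0.009  0.772 -0.548] F [ 0.683  0.351 -1.957] M [-0.037 -0.099 -0.027] w 47.37410058656771
tool shift now cm [-0.198 -0.22   0.125]
turn -0.04063064942994288 alt 179.95936935057006
shift after turn cm [-0.202 -0.222  0.117] (alt: negate x,y)
```

Request:
arm_command --increments '[[[0,0,0.3],0],[[0,0,0.2],0]]'

```text
t: 9.85
ee_pos: [429.4, -391.7, 31.2]
orientation: [-3.112, 0.315, 0.044]
ft_force: [-5.0, 6.0, 22.4]
width: 47.5
```

```bash
python3 go.py 428 -389 31 -11.5;  python3 - <<'E'
from h import *
crop("side",get_image("side"),280,150,440,270,5,"s4")
E
```

```text
t 9.85 pos [ 429.363 -391.693   31.222] jaw yaw -11.54 tilt 1.78 q [-0.756  0.607  1.794 -0.01   0.771 -0.548] F [-4.998  5.998 22.388] M [ 1.132  1.062 -0.102] w 47.46910372883493
tool shift now cm [-0.187 -0.236  0.03 ]
turn -0.039743265319771126 alt 179.96025673468023
shift after turn cm [-0.187 -0.237  0.022] (alt: negate x,y)
```

View pics/s4.png

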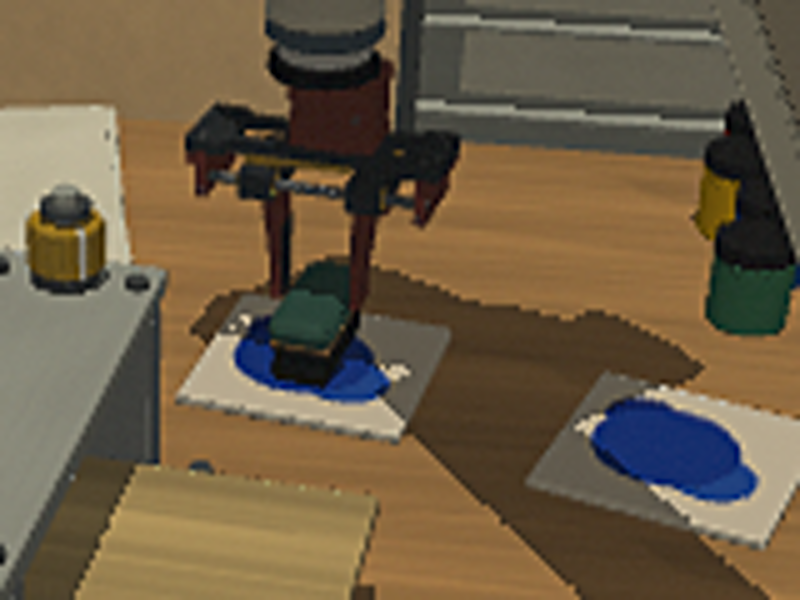

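Request:
arm_command --increments '[[[0,0,-0.1],0],[[0,0,0],0]]'

```text
t: 10.1
ee_pos: [429.9, -392.1, 33.1]
orientation: [-3.113, 0.315, 0.042]
ft_force: [0.3, -1.1, -0.6]
width: 47.5
```

Request:
arm_command --increments '[[[0,0,0],0],[[0,0,0],0],[[0,0,0],0],[[0,0,0],0],[[0,0,0],0],[[0,0,0],0]]' --gripper 1

```text
t: 10.7
ee_pos: [429.9, -392.3, 32.0]
orientation: [-3.113, 0.315, 0.042]
ft_force: [-0.9, -0.4, -0.4]
width: 87.5
```

```bash
python3 go.py 564 -159 320 80
```

```text
t 10.7 pos [ 429.923 -392.253   31.999] jaw yaw -11.54 tilt 1.69 q [-0.756  0.606  1.793 -0.01   0.771 -0.548] F [-0.876 -0.441 -0.409] M [-0.079  0.018  0.073] w 87.45591093762292
tool shift now cm [  7.661 -25.809 -28.784]
turn -91.54326704781295 alt 88.45673295218705
shift after turn cm [ 25.299   9.154 -28.8  ] (alt: negate x,y)
```

Request:
arm_command --increments '[[[0,0,-1],0],[[0,0,-2],0],[[0,0,-2],0],[[0,0,-3],0],[[0,0,-3],0],[[0,0,-3],0],[[0,0,-3],0],[[0,0,-3],0],[[0,0,-3],0],[[0,0,-2],0],[[0,0,-1],0],[[0,0,0],0]]'

```text
t: 11.9
ee_pos: [436.0, -395.4, 310.0]
orientation: [-3.115, 0.315, 0.038]
ft_force: [-0.5, 1.0, 0.2]
width: 87.8
```

```bash
python3 go.py 564 -159 290 80;python3 - <<'E'
from h import *
t=get_image("top");s=get_image("side")
crop("side",s,270,150,430,270,5,"s5")
crop("top",t,350,150,510,270,5,"t5")
cv2.imwrite("pics/sfull5.png",s[:,:,::-1]);cv2.imwrite("pics/tfull5.png",t[:,:,::-1])
E
```

```text
t 11.9 pos [ 436.019 -395.386  309.958] jaw yaw -11.54 tilt 1.51 q [-0.753  0.276  1.58  -0.007  1.311 -0.55 ] F [-0.502  1.003  0.239] M [-0.04  -0.089  0.017] w 87.80607941563913
tool shift now cm [  7.859 -25.706   1.999]
turn -91.53834931477382 alt 88.46165068522618
shift after turn cm [25.502  8.499  1.996] (alt: negate x,y)
```

View pics/s5.png

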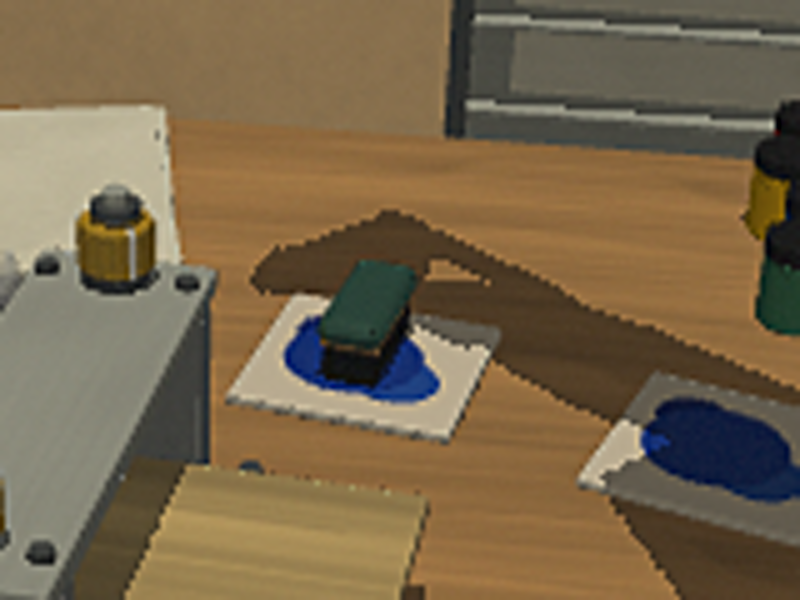

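View pics/t5.png

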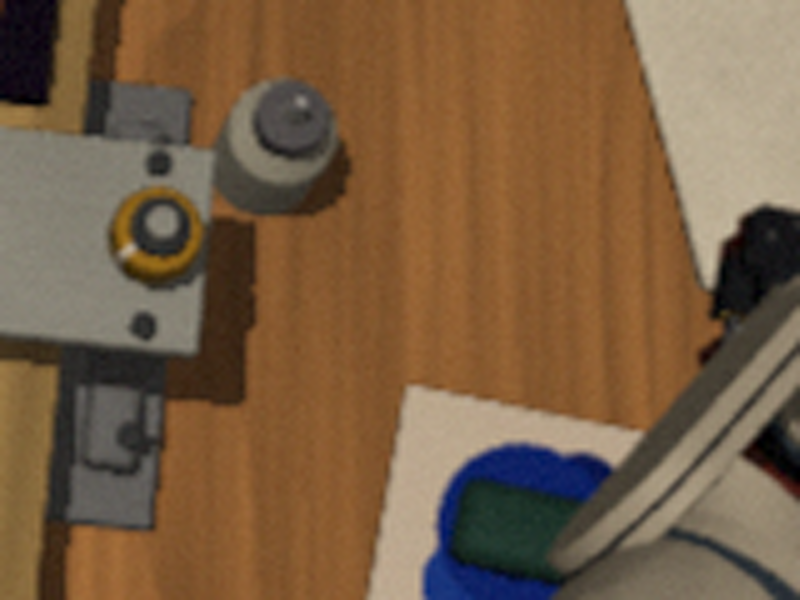

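Request:
arm_command --increments '[[[0.5,-1.5,0],0],[[0.9,-3,0],0],[[0.9,-3,0],0],[[0.9,-3,0],0],[[0.9,-3,0],0],[[0.9,-3,0],0],[[0.9,-3,0],0],[[0.9,-3,0],0],[[0.5,-1.5,0],0],[[0,0,0],-8],[[0,0,0],-8],[[0,0,0],-8],[[0,0,0],-8],[[0,0,0],-8],[[0,0,0],-8],[[0,0,0],-8],[[0,0,0],-8],[[0,0,0],-8],[[0,0,0],-8],[[0,0,0],0]]'

```text
t: 14.0
ee_pos: [548.0, -138.3, 275.6]
orientation: [-2.478, -1.8, 0.06]
ft_force: [1.2, 0.1, -0.4]
width: 88.0
```

```bash
python3 go.py 564 -159 290 110
python3 - <<'E'
from h import *
c=proj("top",[564,-158.5,220.5])[0];w=unproj("top",[375.4,200.0],220.5)[0];print(c,w,np.degrees(np.arctan2(w[1]+158.5,w[0]-564)))
E
```

```text
t 14.0 pos [ 548.015 -138.276  275.603] jaw yaw 71.95 tilt 5.04 q [-0.279  0.3    1.628  0.019  1.299 -1.541] F [ 1.205  0.092 -0.378] M [ 0.083 -0.116  0.013] w 88.03661424245463
tool shift now cm [-1.454  2.027 -1.643]
turn -38.05446253456472 alt 141.94553746543528
shift after turn cm [-2.494  0.793 -1.44 ] (alt: negate x,y)
[381.8642173  195.74273793] [ 552.72132314 -142.26600518  220.5       ] 124.78990014198646
```

Request:
arm_command --increments '[[[0,0,0],-8],[[0,0,0],-8],[[0,0,0],0]]'

```text
t: 14.3
ee_pos: [546.5, -135.5, 272.3]
orientation: [-2.198, -2.118, 0.047]
ft_force: [0.3, -0.3, -0.1]
width: 87.9
```

```bash
python3 go.py 564 -159 290 110
```

```text
t 14.3 pos [ 546.47  -135.509  272.275] jaw yaw 87.77 tilt 5.39 q [-0.275  0.303  1.632  0.019  1.298 -1.815] F [ 0.341 -0.287 -0.138] M [ 0.017 -0.114 -0.047] w 87.89782977055822
tool shift now cm [-2.207  1.677 -2.012]
turn -22.22542110446983 alt 157.77457889553017
shift after turn cm [-2.807  0.844 -1.773] (alt: negate x,y)
```

Request:
arm_command --increments '[[[0,0,-4],0],[[0,0,0],0]]'

```text
t: 14.5
ee_pos: [549.0, -136.0, 311.1]
orientation: [-2.209, -2.101, 0.051]
ft_force: [1.5, -1.0, 0.4]
width: 87.8
```

```bash
python3 go.py 564 -159 290 110
```

```text
t 14.5 pos [ 549.039 -135.995  311.131] jaw yaw 87.03 tilt 5.64 q [-0.275  0.277  1.579  0.019  1.382 -1.8  ] F [ 1.482 -0.997  0.444] M [-0.014 -0.243 -0.013] w 87.767021965668
tool shift now cm [-2.302  1.789  1.87 ]
turn -22.96855125080924 alt 157.03144874919076
shift after turn cm [-2.673  0.619  2.113] (alt: negate x,y)
```

Request:
arm_command --increments '[[[-2.5,1,0],0],[[0,0,0],0]]'

```text
t: 14.7
ee_pos: [557.9, -160.7, 308.8]
orientation: [-2.22, -2.089, 0.051]
ft_force: [-0.4, -0.1, -0.6]
width: 87.8
```

```bash
python3 go.py 564 -159 290 110
```

```text
t 14.7 pos [ 557.858 -160.726  308.849] jaw yaw 86.42 tilt 5.66 q [-0.31   0.304  1.548  0.016  1.387 -1.824] F [-0.395 -0.148 -0.644] M [ 0.075 -0.212  0.02 ] w 87.7929417102292
tool shift now cm [0.137 0.771 1.829]
turn -23.580424432300248 alt 156.41957556769975
shift after turn cm [-0.048  0.636  1.885] (alt: negate x,y)
```

Request:
arm_command --increments '[[[0,0,0],0],[[0,0,0],0],[[0,0,0],0]]'

```text
t: 15.0
ee_pos: [556.7, -159.1, 307.1]
orientation: [-2.226, -2.078, 0.053]
ft_force: [0.0, 0.6, -0.4]
width: 87.4
```

```bash
python3 go.py 564 -159 290 110
```

```text
t 15.0 pos [ 556.706 -159.073  307.111] jaw yaw 85.95 tilt 5.86 q [-0.308  0.304  1.551  0.017  1.387 -1.814] F [ 0.023  0.642 -0.398] M [ 0.017 -0.183 -0.011] w 87.38555211649431
tool shift now cm [-0.009  0.885  1.636]
turn -24.046622126883506 alt 155.9533778731165
shift after turn cm [-0.243  0.688  1.711] (alt: negate x,y)
```

```bash
cat > st.py <<'E'
from h import *
o=get_obs();R=cv2.Rodrigues(o['orientation'])[0]
np.set_printoptions(precision=5,suppress=True,linewidth=200)
print(o['t'],o['qpos'],o['qpos'][[1,2,4]].sum()-np.pi,o['ee_pos'],"toolz",R[:,2],"tq",o['joint_torque'])
E
python3 st.py
```

```text
15.0 [-0.30834  0.30433  1.55125  0.0167   1.38694 -1.81427] 0.1009310821346232 [ 556.70608 -159.07347  307.11104] toolz [-0.09099  0.04621 -0.99478] tq [ -0.16949 -50.10773 -30.52264   0.02292   0.45415   0.0116 ]
```

Request:
arm_command --increments '[[[0,0,0],0],[[0,0,0],0],[[0,0,0],0],[[0,0,0],0]]'

```text
t: 15.4
ee_pos: [556.2, -157.9, 306.8]
orientation: [-2.226, -2.077, 0.054]
ft_force: [0.2, -0.2, -1.2]
width: 87.7
```

```bash
python3 st.py
```

```text
15.4 [-0.30674  0.30372  1.55281  0.01694  1.38687 -1.81213] 0.10180056955148764 [ 556.20653 -157.85892  306.82595] toolz [-0.09182  0.04655 -0.99469] tq [  0.02064 -50.10109 -30.39169   0.03488   0.46644   0.00649]
```

Request:
arm_command --increments '[[[0,0,0],8],[[0,0,0],8],[[0,0,0],0]]'

```text
t: 15.7
ee_pos: [556.3, -157.8, 307.0]
orientation: [-2.506, -1.739, 0.074]
ft_force: [-0.4, 0.4, -0.9]
width: 87.8
```

```bash
python3 st.py
```

```text
15.7 [-0.3066   0.30341  1.55279  0.01698  1.38683 -1.52378] 0.10143289506542708 [ 556.25589 -157.7782   307.01263] toolz [-0.09146  0.04646 -0.99472] tq [  0.01473 -50.09958 -30.41297   0.06492   0.47132   1.35737]
```

Request:
arm_command --increments '[[[0,4,0],0],[[0,0,0],0],[[0,0,0],0]]'

```text
t: 16.0
ee_pos: [593.7, -171.8, 302.3]
orientation: [-2.496, -1.751, 0.075]
ft_force: [0.5, -0.1, 0.6]
width: 87.7
```

```bash
python3 st.py
```

```text
16.0 [-0.3097   0.37237  1.46559  0.01654  1.40674 -1.53673] 0.10311560711457535 [ 593.67188 -171.76152  302.31515] toolz [-0.09303  0.0469  -0.99456] tq [ -0.04405 -54.00743 -30.95698   0.04796   0.45348   0.03358]
```

Request:
arm_command --increments '[[[0,-4,0],0],[[0,0,0],0],[[0,0,0],0]]'

```text
t: 16.3
ee_pos: [553.7, -157.4, 305.3]
orientation: [-2.489, -1.757, 0.077]
ft_force: [0.7, -0.7, -0.4]
width: 87.4
```

```bash
python3 st.py
```

```text
16.3 [-0.30722  0.30295  1.55753  0.01691  1.38683 -1.54044] 0.10572181976386252 [ 553.69374 -157.36475  305.33872] toolz [-0.09552  0.04774 -0.99428] tq [  0.02308 -49.84826 -29.7038    0.05057   0.51139   0.01498]
```

Request:
arm_command --increments '[[[0,0,4],0],[[0,0,0],0],[[0,0,0],0]]'

```text
t: 16.6
ee_pos: [551.8, -156.1, 268.0]
orientation: [-2.49, -1.763, 0.072]
ft_force: [0.6, -0.5, 0.9]
width: 87.8
```

```bash
python3 st.py
```

```text
16.6 [-0.30613  0.32781  1.6083   0.0173   1.30569 -1.54344] 0.1002123129000636 [ 551.7733  -156.07371  267.97683] toolz [-0.09031  0.04605 -0.99485] tq [  0.02437 -48.40622 -27.24523   0.0478    0.45803   0.0033 ]
```

Request:
arm_command --increments '[[[0,0,-4],0],[[0,0,0],0],[[0,0,0],0]]'

```text
t: 16.9
ee_pos: [557.4, -158.6, 312.5]
orientation: [-2.491, -1.765, 0.069]
ft_force: [-0.1, -0.0, -0.3]
width: 87.9
```

```bash
python3 st.py
```

```text
16.9 [-0.30735  0.29918  1.54601  0.01683  1.39379 -1.5442 ] 0.0973891309907593 [ 557.42245 -158.64438  312.47485] toolz [-0.08763  0.04519 -0.99513] tq [  0.00285 -51.54214 -31.8031    0.05227   0.43903   0.00526]
```

Request:
arm_command --increments '[[[0,0,4.5],0],[[0,0,0],0],[[0,0,-5],0],[[0,0,0],0],[[0,0,4.5],0],[[0,0,0],0],[[0,0,-5],0],[[0,0,0],0]]'

```text
t: 17.7
ee_pos: [563.8, -161.0, 337.4]
orientation: [-2.498, -1.773, 0.058]
ft_force: [0.7, 0.6, 0.7]
width: 87.6
```

```bash
python3 st.py
```

```text
17.7 [-0.30791  0.2857   1.5083   0.01664  1.43269 -1.54519] 0.08509887102286662 [ 563.77353 -161.03777  337.37016] toolz [-0.07597  0.04146 -0.99625] tq [ -0.03373 -46.87135 -29.21259   0.03757   1.19116   0.00744]
```

Request:
arm_command --increments '[[[0,0,4.5],0],[[0,0,-5],0],[[0,0,4.5],0],[[0,0,-5],0],[[0,0,4.5],0],[[0,0,-5],0],[[0,0,0],0]]'

```text
t: 18.4
ee_pos: [543.4, -154.9, 335.8]
orientation: [-2.469, -1.752, 0.098]
ft_force: [0.9, 0.0, 1.3]
width: 87.9
```

```bash
python3 st.py
```

```text
18.4 [-0.30838  0.2766   1.52734  0.01649  1.46662 -1.54552] 0.12897012800512542 [ 543.3799  -154.85941  335.83507] toolz [-0.11754  0.05465 -0.99156] tq [ -0.01641 -43.14105 -25.57862   0.03315   1.4536    0.00693]
```

Request:
arm_command --increments '[[[0,0,0],0],[[0,4,0],0],[[0,-4,0],0],[[0,4,0],0],[[0,-4,0],0],[[0,0,0],0]]'

```text
t: 19.0
ee_pos: [546.4, -155.9, 319.5]
orientation: [-2.444, -1.734, 0.13]
ft_force: [0.4, 0.4, 1.0]
width: 87.4
```

```bash
python3 st.py
```

```text
19.0 [-0.30854  0.31455  1.51584  0.01643  1.47707 -1.54575] 0.16585834188488802 [ 546.35699 -155.91579  319.48144] toolz [-0.1523   0.06571 -0.98615] tq [  0.01568 -47.61589 -26.27556   0.05007   0.96356   0.01647]
```

Request:
arm_command --increments '[[[0,0,5],0],[[0,0,0],0],[[0,0,0],0],[[0,0,-5],0],[[0,0,0],0],[[0,0,0],0]]'

```text
t: 19.6
ee_pos: [555.8, -159.1, 332.8]
orientation: [-2.456, -1.743, 0.114]
ft_force: [0.2, 0.2, 0.8]
width: 87.7
```

```bash
python3 st.py
```

```text
19.6 [-0.30875  0.31069  1.48952  0.01637  1.48844 -1.54586] 0.14706433850180378 [ 555.78685 -159.0626   332.8002 ] toolz [-0.13462  0.06006 -0.98908] tq [  0.00376 -52.51785 -32.16138   0.05187   0.63633   0.00319]
```

Request:
arm_command --increments '[[[0,0,5],0],[[0,0,0],0],[[0,0,0],0],[[0,0,-5],0],[[0,0,0],0],[[0,0,0],0],[[0,0,5],0],[[0,0,0],0],[[0,0,0],0],[[0,0,-5],0],[[0,0,0],0],[[0,0,0],0]]'

```text
t: 20.8
ee_pos: [566.0, -162.5, 355.1]
orientation: [-2.479, -1.76, 0.084]
ft_force: [0.2, -0.3, -0.1]
width: 87.9
```

```bash
python3 st.py
```

```text
20.8 [-0.30901  0.295    1.4591   0.01633  1.50092 -1.54587] 0.11342635564597536 [ 566.0033  -162.49174  355.12989] toolz [-0.10285  0.04993 -0.99344] tq [  0.00578 -52.81876 -33.12387   0.05266   0.51051   0.00266]
```

Request:
arm_command --increments '[[[0,0,5],0],[[0,0,5],0],[[0,0,0],0],[[0,0,0],0]]'

```text
t: 21.2
ee_pos: [561.0, -159.2, 261.7]
orientation: [-2.488, -1.767, 0.072]
ft_force: [0.4, -0.1, 0.5]
width: 87.7
```

```bash
python3 st.py
```

```text
21.2 [-0.30642  0.34848  1.59335  0.01715  1.29953 -1.54672] 0.09976739615086716 [ 560.97479 -159.21814  261.67407] toolz [-0.08993  0.04578 -0.9949 ] tq [  0.02462 -48.9418  -26.72107   0.04669   0.40305   0.00216]
```

Request:
arm_command --increments '[[[0,0,-5],0],[[0,0,-5],0],[[0,0,0],0],[[0,0,0],0]]'

```text
t: 21.6
ee_pos: [572.7, -164.8, 372.2]
orientation: [-2.493, -1.77, 0.065]
ft_force: [-0.0, -0.4, -1.2]
width: 87.9
```

```bash
python3 st.py
```

```text
21.6 [-0.30923  0.28474  1.43464  0.01618  1.51399 -1.54583] 0.09178049311664527 [ 572.6994  -164.81464  372.19608] toolz [-0.08237  0.04328 -0.99566] tq [ -0.00024 -52.62633 -33.7354    0.05197   0.46514   0.00252]
```

Request:
arm_command --increments '[[[0,0,-5],0],[[0,0,-5],0],[[0,0,-5],0],[[0,0,0],0],[[0,0,0],0]]'

```text
t: 22.1
ee_pos: [583.8, -171.0, 525.1]
orientation: [-2.494, -1.771, 0.063]
ft_force: [-0.0, -0.2, 0.1]
width: 87.7
```

```bash
python3 st.py
```

```text
22.1 [-0.31309  0.26437  1.145    0.01627  1.82256 -1.5447 ] 0.09033300910898845 [ 583.80764 -170.96903  525.139  ] toolz [-0.08099  0.04278 -0.9958 ] tq [  0.00756 -54.42071 -36.15331   0.05089   0.55029   0.00279]
```

Request:
arm_command --increments '[[[0,0,5],0],[[0,0,5],0],[[0,0,5],0],[[0,0,5],0],[[0,0,0],0],[[0,0,0],0]]'

```text
t: 22.7
ee_pos: [564.8, -161.5, 321.5]
orientation: [-2.492, -1.77, 0.066]
ft_force: [0.2, -0.8, 0.4]
width: 87.9
```

```bash
python3 st.py
```

```text
22.7 [-0.30787  0.30288  1.52038  0.01635  1.41126 -1.54618] 0.09292905300148746 [ 564.80646 -161.46252  321.53926] toolz [-0.08351  0.04349 -0.99556] tq [  0.02534 -47.48816 -28.08666   0.04624   0.37481   0.00219]
```

Request:
arm_command --increments '[[[0,0,4],0],[[0,0,0],0],[[0,0,0],0],[[0,0,-5],0],[[0,0,-4],0],[[0,0,0],0],[[0,0,0],0],[[0,0,5],0],[[0,0,5],0],[[0,0,0],0],[[0,0,0],0],[[0,0,-5],0],[[0,0,-5],0],[[0,0,0],0],[[0,0,0],0],[[0,0,5],0],[[0,0,5],0],[[0,0,0],0],[[0,0,0],0]]'

```text
t: 24.6
ee_pos: [576.8, -164.9, 307.5]
orientation: [-2.524, -1.793, 0.022]
ft_force: [0.6, -0.7, 0.9]
width: 88.0
```

```bash
python3 st.py
```

```text
24.6 [-0.30717  0.30685  1.54376  0.01641  1.33625 -1.54642] 0.045267023913113213 [ 576.77949 -164.89304  307.53355] toolz [-0.03827  0.02888 -0.99885] tq [  0.01818 -47.93618 -28.35279   0.04565   0.18891   0.00154]
```

Request:
arm_command --increments '[[[0,0,-5],0],[[0,0,-5],0],[[0,0,0],0],[[0,0,0],0],[[0,0,5],0],[[0,0,5],0],[[0,0,0],0],[[0,0,0],0],[[0,0,-5],0],[[0,0,-5],0],[[0,0,0],0],[[0,0,0],0],[[0,0,5],0],[[0,0,5],0],[[0,0,0],0],[[0,0,0],0]]'

```text
t: 26.2
ee_pos: [585.6, -168.0, 336.9]
orientation: [-2.544, -1.807, -0.007]
ft_force: [0.4, -0.5, 0.2]
width: 87.6
```

```bash
python3 st.py; python3 go.py 564 -159 240 110
```

```text
26.2 [-0.30762  0.28393  1.50903  0.01609  1.36263 -1.54619] 0.013997046651503808 [ 585.59064 -168.04935  336.94814] toolz [-0.00855  0.01923 -0.99978] tq [  0.01468 -47.2868  -29.20134   0.04519   0.06331   0.00118]
t 26.2 pos [ 585.591 -168.049  336.948] jaw yaw 70.76 tilt 1.21 q [-0.308  0.284  1.509  0.016  1.363 -1.546] F [ 0.388 -0.549  0.213] M [ 0.03  -0.144  0.012] w 87.63355828580595
tool shift now cm [-0.006 -2.197  9.729]
turn -39.23808422248106 alt 140.76191577751894
shift after turn cm [ 1.589 -1.719  9.695] (alt: negate x,y)
```

Request:
arm_command --increments '[[[0,-2.2,0],0],[[0,0,0],0],[[0,0,5],0],[[0,0,0],0],[[0,0,0],0],[[0,0,0],-8],[[0,0,0],-8],[[0,0,0],-8],[[0,0,0],-8],[[0,0,0],-6.5],[[0,0,0],0],[[0,0,0],0]]'

```text
t: 27.4
ee_pos: [581.7, -165.8, 319.5]
orientation: [1.777, 2.566, 0.035]
ft_force: [0.4, 0.0, -0.1]
width: 87.9
```

```bash
python3 st.py; python3 go.py 564 -158.5 240 110
```

```text
27.4 [-0.30597  0.26716  1.57024  0.01641  1.27826 -2.24078] -0.025938221341496703 [ 581.74856 -165.79424  319.52627] toolz [ 0.0295   0.00716 -0.99954] tq [  0.00109 -48.52495 -31.15339   0.0026   -0.06038  -0.17221]
t 27.4 pos [ 581.749 -165.794  319.526] jaw yaw 110.59 tilt 1.74 q [-0.306  0.267  1.57   0.016  1.278 -2.241] F [ 0.384  0.025 -0.135] M [ 0.091 -0.112 -0.064] w 87.88307231618975
tool shift now cm [ 1.336 -1.644  7.902]
turn 0.5938509868112192 alt -179.40614901318878
shift after turn cm [ 1.292 -1.418  7.953] (alt: negate x,y)
```

Request:
arm_command --increments '[[[0.7,-0.9,1],0],[[0.6,-0.7,1],0],[[0,0,0],0],[[0,0,0],0]]'

```text
t: 27.8
ee_pos: [564.4, -159.6, 302.2]
orientation: [1.784, 2.555, 0.038]
ft_force: [1.1, -0.3, 0.1]
width: 87.6
```

```bash
python3 st.py; python3 go.py 564 -158.5 240 110
```

```text
27.8 [-0.30477  0.24783  1.63516  0.01671  1.22707 -2.23239] -0.031533890228134354 [ 564.4434  -159.57799  302.17018] toolz [ 0.03484  0.00554 -0.99938] tq [  0.00822 -46.42715 -29.95219   0.00537  -0.05735   0.00368]
t 27.8 pos [ 564.443 -159.578  302.17 ] jaw yaw 110.13 tilt 2.02 q [-0.305  0.248  1.635  0.017  1.227 -2.232] F [ 1.119 -0.33   0.136] M [ 0.112 -0.136 -0.043] w 87.64827500026158
tool shift now cm [ 0.159 -0.22   6.212]
turn 0.12928236680903638 alt -179.87071763319096
shift after turn cm [ 0.116 -0.005  6.217] (alt: negate x,y)
```

Request:
arm_command --increments '[[[-2.4,3.2,0],0],[[2.4,-3.2,0],0],[[-2.4,3.2,0],0],[[2.4,-3.2,0],0],[[0,0,0],0],[[0,0,0],0]]'

```text
t: 28.4
ee_pos: [564.2, -159.4, 281.6]
orientation: [-1.793, -2.555, -0.015]
ft_force: [0.3, 0.0, -0.1]
width: 87.9
```

```bash
python3 st.py; python3 go.py 564 -158.5 240 110
```

```text
28.4 [-0.30462  0.29064  1.62479  0.01655  1.24279 -2.22799] 0.016620917392954127 [ 564.19606 -159.42905  281.56016] toolz [-0.01111  0.01992 -0.99974] tq [  0.00114 -47.13158 -28.59993   0.0053    0.11173  -0.00391]
t 28.4 pos [ 564.196 -159.429  281.56 ] jaw yaw 109.89 tilt 1.31 q [-0.305  0.291  1.625  0.017  1.243 -2.228] F [ 0.337  0.024 -0.145] M [ 0.023 -0.132  0.015] w 87.93557193572339
tool shift now cm [0.    0.028 4.157]
turn -0.11442386535560445 alt 179.8855761346444
shift after turn cm [0.094 0.013 4.156] (alt: negate x,y)
```

Request:
arm_command --increments '[[[0,0,4],0],[[0,0,0],0],[[0,0,2.5],0],[[0,0,0],0],[[0,0,0],0]]'

```text
t: 28.9
ee_pos: [570.1, -160.3, 224.9]
orientation: [-1.802, -2.565, -0.022]
ft_force: [1.2, -0.6, 0.3]
width: 87.7
```

```bash
python3 st.py; python3 go.py 564 -158.5 191 110;python3 - <<'E'
from h import *
crop("side",get_image("side"),220,110,380,230,5,"s6")
E
```

```text
28.9 [-0.30292  0.34731  1.68004  0.01743  1.11653 -2.22731] 0.0022959136073019693 [ 570.13904 -160.2517   224.93902] toolz [ 0.00254  0.01561 -0.99987] tq [  0.01287 -48.41341 -26.42742   0.00595   0.06791   0.00165]
t 28.9 pos [ 570.139 -160.252  224.939] jaw yaw 109.82 tilt 0.91 q [-0.303  0.347  1.68   0.017  1.117 -2.227] F [ 1.192 -0.589  0.292] M [ 0.01  -0.154  0.017] w 87.68004009782483
tool shift now cm [ 0.326 -0.544  3.395]
turn -0.17682780525069575 alt 179.8231721947493
shift after turn cm [ 0.375 -0.517  3.394] (alt: negate x,y)
```

View pics/s6.png

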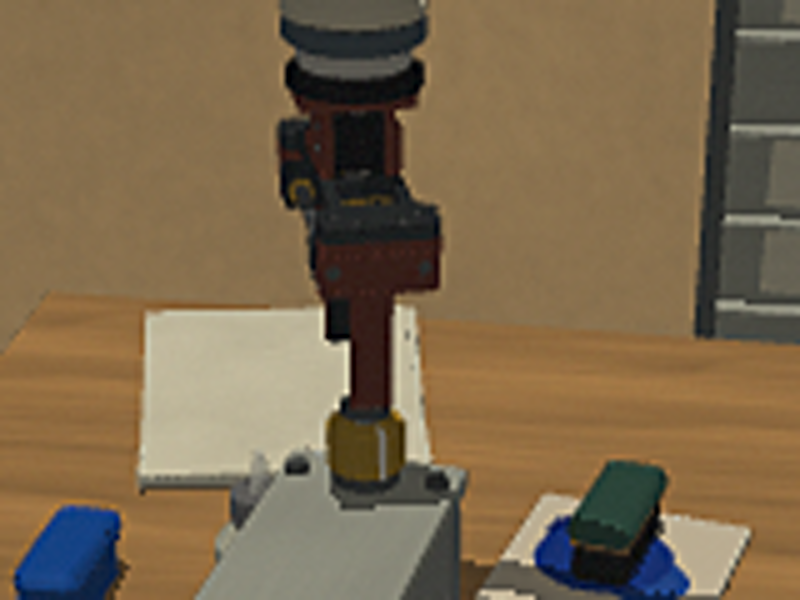

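Request:
arm_command --increments '[[[0.3,-0.5,0.5],0],[[0,0,0.8],0],[[0,0,0.8],0],[[0,0,0.5],0],[[0,0,0],0],[[0,0,0],0]]'

```text
t: 29.55
ee_pos: [565.7, -159.2, 200.9]
orientation: [-1.805, -2.569, -0.025]
ft_force: [0.2, -0.4, 0.1]
width: 88.2
```

```bash
python3 st.py; python3 go.py 564 -158.5 191 110
```

```text
29.55 [-0.30339  0.36435  1.71555  0.01795  1.05841 -2.22879] -0.0032857735677369604 [ 565.69412 -159.15602  200.92648] toolz [ 0.00787  0.01393 -0.99987] tq [ -0.00181 -50.127   -26.60954   0.00454   0.03275   0.00071]
t 29.55 pos [ 565.694 -159.156  200.926] jaw yaw 109.82 tilt 0.92 q [-0.303  0.364  1.716  0.018  1.058 -2.229] F [ 0.207 -0.406  0.112] M [ 0.058 -0.084  0.049] w 88.17141972495328
tool shift now cm [ 0.109 -0.149  0.992]
turn -0.1819094053556114 alt 179.8180905946444
shift after turn cm [ 0.12  -0.137  0.993] (alt: negate x,y)
```

Request:
arm_command --increments '[[[0.1,-0.2,0.6],0],[[0,0,0.4],0],[[0,0,0],0],[[0,0,0],0]]'

```text
t: 29.95
ee_pos: [563.4, -158.8, 189.9]
orientation: [-1.805, -2.569, -0.025]
ft_force: [0.1, 0.2, 0.8]
width: 87.8
```

```bash
python3 go.py 564 -158.5 191 110
```

```text
t 29.95 pos [ 563.404 -158.753  189.894] jaw yaw 109.82 tilt 0.91 q [-0.304  0.374  1.73   0.018  1.035 -2.23 ] F [0.087 0.165 0.833] M [ 0.045 -0.132 -0.013] w 87.83619585609617
tool shift now cm [ 0.005  0.066 -0.11 ]
turn -0.18195826789235525 alt 179.81804173210764
shift after turn cm [ 0.003  0.065 -0.111] (alt: negate x,y)
```

Positioned around the nut; close on it.

Request:
arm_command --increments '[[[0,0,0],0],[[0,0,0],0],[[0,0,0],0],[[0,0,0],0],[[0,0,0],0],[[0,0,0],0],[[0,0,0],0]]' --gripper 0

```text
t: 30.65
ee_pos: [563.1, -157.0, 190.4]
orientation: [-1.804, -2.566, -0.028]
ft_force: [1.1, -3.4, -0.4]
width: 44.6
```

```bash
python3 st.py; python3 go.py 564 -158.5 191 110
```

```text
30.65 [-0.30278  0.37304  1.72972  0.02137  1.03744 -2.22969] -0.0013883903640321549 [ 563.09882 -157.00374  190.44016] toolz [ 0.00691  0.01712 -0.99983] tq [  1.61091 -50.35167 -25.62836   0.83574   0.54503  -0.06169]
t 30.65 pos [ 563.099 -157.004  190.44 ] jaw yaw 109.79 tilt 1.06 q [-0.303  0.373  1.73   0.021  1.037 -2.23 ] F [ 1.063 -3.388 -0.419] M [-0.6   -0.302 -0.016] w 44.580300296225914
tool shift now cm [-0.171  0.035 -0.058]
turn -0.21349582325802885 alt 179.78650417674197
shift after turn cm [-0.171  0.034 -0.056] (alt: negate x,y)
```

Request:
arm_command --increments '[[[0,0,0.01],5],[[0,0,0.01],8],[[0,0,0.01],8],[[0,0,0.01],8],[[0,0,0.01],8]]'

```text
t: 31.15
ee_pos: [563.1, -155.8, 190.0]
orientation: [-2.54, -1.83, -0.025]
ft_force: [0.6, 2.3, 0.1]
width: 45.4
```

```bash
python3 st.py; python3 go.py
python3 - <<'E'
from h import *
crop("side",get_image("side"),220,110,380,230,5,"s7")
E
```

```text
31.15 [-0.30156  0.37327  1.73049  0.02273  1.03698 -1.56188] -0.0008424194659277795 [ 563.05253 -155.8387   190.019  ] toolz [ 0.00672  0.0184  -0.99981] tq [ -1.38777 -50.16288 -26.4204   -0.3353   -0.04543  -1.81825]
t 31.15 pos [ 563.053 -155.839  190.019] jaw yaw 71.55 tilt 1.12 q [-0.302  0.373  1.73   0.023  1.037 -1.562] F [0.603 2.345 0.131] M [ 0.265 -0.166  0.131] w 45.38414067104446
```

View pics/s7.png

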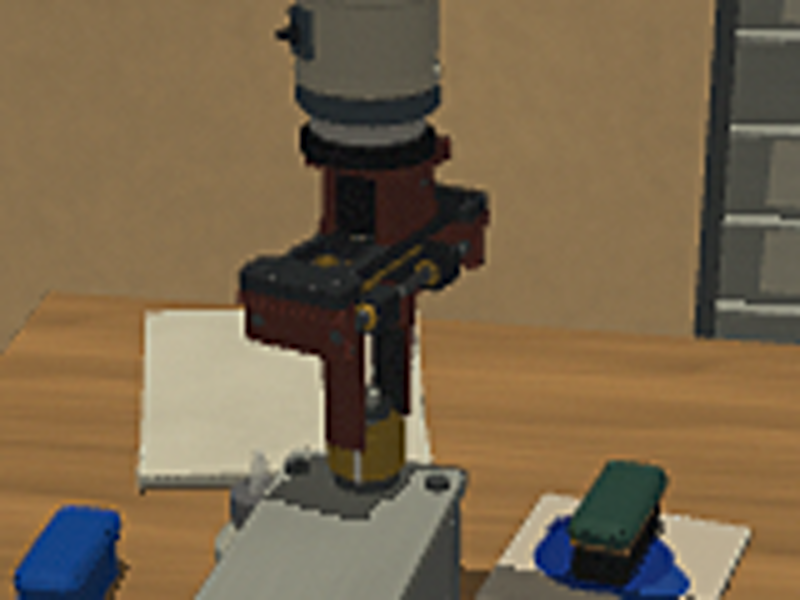

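Request:
arm_command --increments '[[[0,0,0.01],8],[[0,0,0.01],8],[[0,0,0.01],8],[[0,0,0.01],8],[[0,0,0.01],8],[[0,0,0.01],8],[[0,0,0.01],8]]'

```text
t: 31.9
ee_pos: [564.5, -154.4, 189.5]
orientation: [-3.098, -0.392, -0.018]
ft_force: [1.4, 1.7, 0.5]
width: 44.9
```

```bash
python3 st.py; python3 go.py
```

```text
31.9 [-0.29964  0.37438  1.73033  0.02513  1.03391 -0.56423] -0.00297522468779432 [ 564.50989 -154.40936  189.45152] toolz [ 0.00935  0.01971 -0.99976] tq [ -1.066   -50.61284 -26.1386   -0.20802   0.19629  -1.77764]
t 31.9 pos [ 564.51  -154.409  189.452] jaw yaw 14.42 tilt 1.25 q [-0.3    0.374  1.73   0.025  1.034 -0.564] F [1.404 1.653 0.524] M [ 0.171 -0.243  0.127] w 44.90379796416719
```

Request:
arm_command --increments '[[[0,0.1,0.01],8],[[0,0.1,0.01],8],[[0,0.1,0.01],8]]'

```text
t: 32.2
ee_pos: [565.4, -154.4, 189.2]
orientation: [-3.104, 0.273, -0.012]
ft_force: [1.7, 4.9, -0.2]
width: 44.6
```

```bash
python3 go.py
```

```text
t 32.2 pos [ 565.434 -154.395  189.182] jaw yaw -10.07 tilt 1.53 q [-0.302  0.376  1.728  0.031  1.035 -0.142] F [ 1.707  4.882 -0.227] M [ 0.827 -0.452  0.073] w 44.621200703102026
```

Request:
arm_command --increments '[[[0,0.05,0.01],8],[[0,0.05,0.01],8],[[0,0,0.01],8]]'

```text
t: 32.5
ee_pos: [565.3, -156.1, 189.0]
orientation: [-2.979, 0.92, -0.005]
ft_force: [-4.5, -4.2, 3.7]
width: 45.0
```

```bash
python3 go.py
```

```text
t 32.5 pos [ 565.266 -156.102  189.031] jaw yaw -34.31 tilt 1.38 q [-0.303  0.377  1.728  0.028  1.034  0.281] F [-4.479 -4.2    3.739] M [-0.865  0.532  1.021] w 44.98309867353772
```

Request:
arm_command --increments '[[[0,0,0],4]]'

```text
t: 32.6
ee_pos: [564.7, -156.9, 189.1]
orientation: [-2.946, 1.024, -0.003]
ft_force: [-1.3, 0.7, 0.6]
width: 44.7
```

```bash
python3 go.py
python3 - <<'E'
from h import *
s=get_image("side");crop("side",s,220,110,380,230,5,"s8")
E
```

```text
t 32.6 pos [ 564.728 -156.871  189.116] jaw yaw -38.33 tilt 1.28 q [-0.304  0.376  1.728  0.026  1.035  0.352] F [-1.349  0.75   0.552] M [0.193 0.129 0.758] w 44.744571609204364
```

View pics/s8.png

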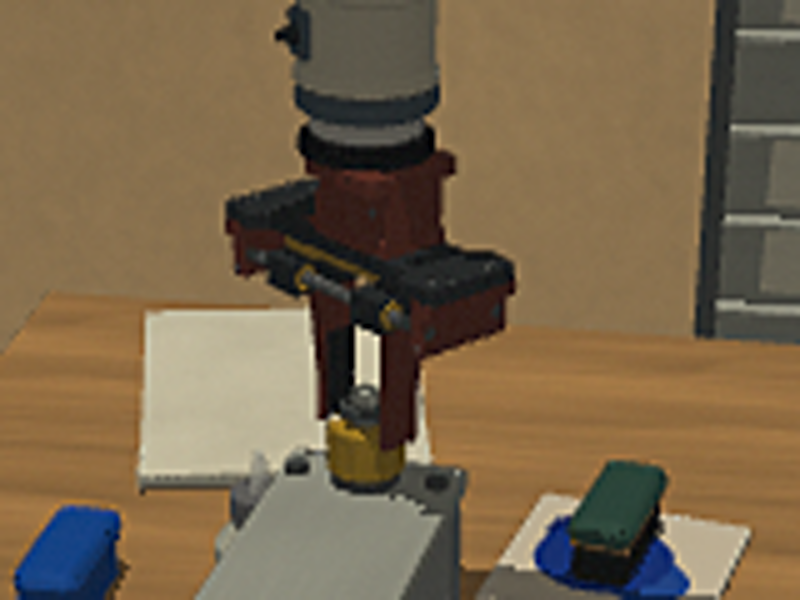

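Request:
arm_command --increments '[[[0,0,0],6],[[0,0,0],6]]'

```text
t: 32.85
ee_pos: [562.9, -158.2, 189.2]
orientation: [-2.829, 1.324, 0.004]
ft_force: [-0.5, 3.0, 2.4]
width: 44.9
```

```bash
python3 go.py
```

```text
t 32.85 pos [ 562.878 -158.225  189.181] jaw yaw -50.14 tilt 1.06 q [-0.305  0.376  1.729  0.021  1.037  0.559] F [-0.497  3.002  2.444] M [0.456 0.26  0.976] w 44.9362320149621
```

Request:
arm_command --increments '[[[0,0,0],0],[[0,0,0],0],[[0,0,0],0]]'

```text
t: 33.15
ee_pos: [561.9, -159.1, 189.2]
orientation: [-2.835, 1.314, 0.006]
ft_force: [-0.5, 1.2, 0.8]
width: 44.8
```

```bash
python3 go.py
```

```text
t 33.15 pos [ 561.877 -159.059  189.226] jaw yaw -49.75 tilt 0.99 q [-0.306  0.375  1.73   0.02   1.038  0.552] F [-0.456  1.249  0.832] M [-0.007  0.119 -0.095] w 44.83766094256708
```

Request:
arm_command --increments '[[[0,0,-0.01],-4],[[0,0,-0.01],-8],[[0,0,-0.01],-8],[[0,0,-0.01],-8],[[0,0,-0.01],-8],[[0,0,-0.01],-8],[[0,0,-0.01],-8],[[0,0,-0.01],-8],[[0,0,-0.01],-8],[[0,0,-0.01],-6],[[0,0,0],0]]'

```text
t: 34.25
ee_pos: [566.9, -160.1, 190.1]
orientation: [-3.034, -0.769, -0.024]
ft_force: [-1.3, 0.0, 2.2]
width: 44.9
```

```bash
python3 go.py 563 -157.5 190 40.2
```

```text
t 34.25 pos [ 566.898 -160.074  190.081] jaw yaw 28.43 tilt 1.11 q [-0.306  0.377  1.724  0.021  1.033 -0.813] F [-1.306  0.037  2.235] M [-0.336  0.527  0.144] w 44.89767268051583
tool shift now cm [-0.22  -0.412  0.007]
turn -11.770858023711014 alt 168.229141976289
shift after turn cm [-0.132 -0.448  0.008] (alt: negate x,y)
```

Request:
arm_command --increments '[[[0,-0.1,-0.01],-6],[[0,-0.1,0],-5],[[0,0,0],0],[[0,0,0],0]]'

```text
t: 34.65
ee_pos: [567.6, -159.8, 190.3]
orientation: [-2.952, -1.056, -0.029]
ft_force: [0.1, -0.2, 1.5]
width: 44.7
```

```bash
python3 go.py 563 -157.5 190 40.2
python3 - <<'E'
from h import *
s=get_image("side");crop("side",s,264,170,324,215,12,"s9")
s0=cv2.imread("pics/sfull5.png")[:,:,::-1];crop("side",s0,264,170,324,215,12,"s5z")
E
```

```text
t 34.65 pos [ 567.627 -159.774  190.267] jaw yaw 39.36 tilt 1.12 q [-0.304  0.376  1.726  0.019  1.029 -1.   ] F [ 0.112 -0.243  1.465] M [-0.316  0.287  0.077] w 44.72627453466366
tool shift now cm [-0.214 -0.469  0.022]
turn -0.8448246909171928 alt 179.1551753090828
shift after turn cm [-0.207 -0.472  0.027] (alt: negate x,y)
```

View pics/s9.png

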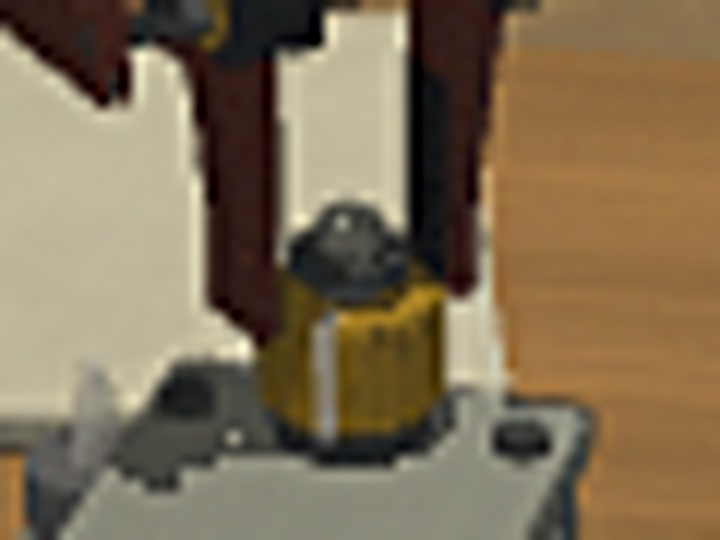

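View pics/s5z.png

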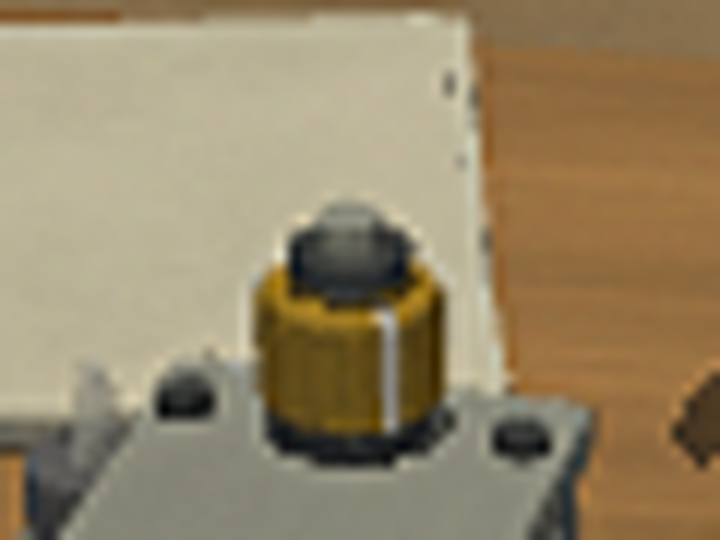

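Request:
arm_command --increments '[[[0,0,0],-1],[[0,0,0],0],[[0,0,0],0],[[0,0,0],0]]'

```text
t: 35.1
ee_pos: [567.6, -159.7, 190.3]
orientation: [-2.944, -1.078, -0.029]
ft_force: [0.7, 0.5, 0.2]
width: 45.0
```

```bash
python3 go.py 565 -157 190 40.2
python3 - <<'E'
from h import *
s=get_image("side");cv2.imwrite("pics/s10.png",s[:,:,::-1]);crop("side",s,264,170,324,215,12,"s10z")
t=get_image("top");cv2.imwrite("pics/t10.png",t[:,:,::-1])
E
python3 go.py
```

```text
t 35.1 pos [ 567.644 -159.732  190.284] jaw yaw 40.21 tilt 1.12 q [-0.304  0.376  1.726  0.019  1.029 -1.015] F [0.67  0.531 0.173] M [-0.38   0.237  0.024] w 44.95100863664188
tool shift now cm [-0.026 -0.379  0.028]
turn 0.013327162179393781 alt -179.9866728378206
shift after turn cm [-0.026 -0.379  0.028] (alt: negate x,y)
t 35.2 pos [ 567.681 -159.74   190.282] jaw yaw 40.22 tilt 1.12 q [-0.304  0.376  1.726  0.019  1.029 -1.015] F [-0.465 -0.1    1.197] M [-0.368  0.244 -0.053] w 44.99455794836489
```

View pics/t10.png

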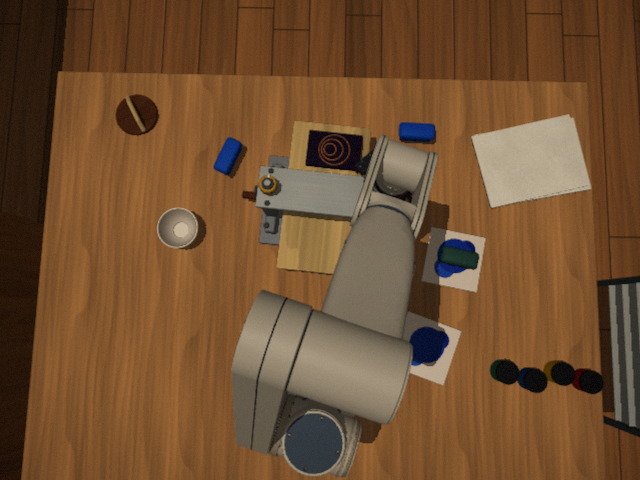

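View pics/s10z.png

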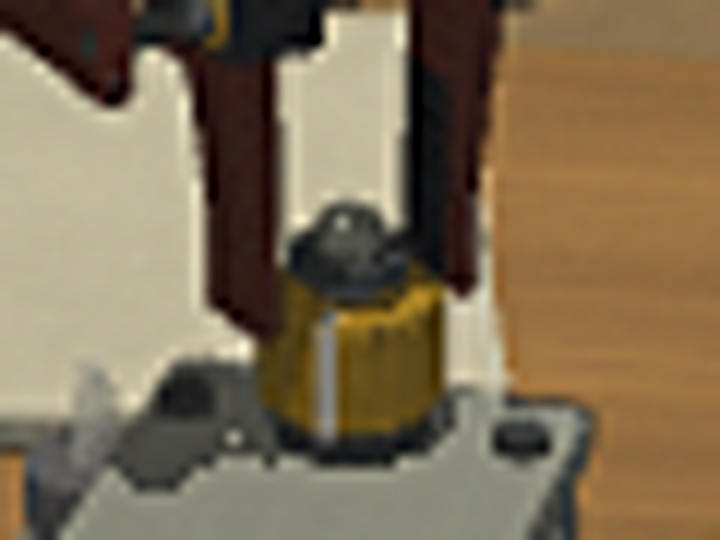

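Run:
```python
from workcell import *
print(close_job())
```

```text
the job is handed in; nothing more can be done
None
```

The brush is standing on the far tile, and the loose nut was bottomed, backed off a quarter turn, and is still gripped there. The job was handed in at about 35 s of the 72 s allowed.

- **Brush:** It stands bristles down near the middle of the white tile at about (428, -389) mm, confirmed in both camera views. The blue look-alikes and the nearer tile were left alone.
- **Bottoming the nut:** The nut was turned clockwise until the wrist moment rose from about 0.1 N m to a sustained 0.8–1.0 N m. The fingers then slipped on it through the last 16° or more, so I take it as firmly on its seat.
- **Backing off:** The jaws turned from -49.75° to 40.2°, which is 90° anticlockwise, with the moment too low for slip. The index line in the side view shows a net 40° clockwise from where the nut began. That puts its starting angle at about 130° (2.3 rad), within the stated range.
- **Final grip:** The fingers read a 45 mm opening on the 46 mm nut, with only about 1 N of residual force.

**Less than ideal:**
- The tool's tilt crept up to about 9.5° during moves, and I spent time working it back down to about 1° before gripping the nut.
- The nut sits about 4 mm off-centre along the pads.
- The brush pressed the tile with a brief 22 N contact when set down.
- The bottomed index angle was not seen directly, because the line faced away from the side camera. The quarter turn therefore rests mainly on the measured jaw angle.
- The bowl and woodblock look unmoved in the last top view. The arm hides the bottle there, and only its spout was visible, unchanged, from the side.

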